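# Fit the tail roller and shut its keyed keeper cover

## Robot

A 6-joint arm with a two-finger parallel gripper is mounted at the origin on the work surface. World frame = base frame: x ahead of the robot, y to its left, z up, the work surface at z = 0. Lengths are in m, angles in rad, forces in N, time in s.
With the tool pointing down it reaches from about 0.4 to 0.925 m from the base axis. Payload 12.5 kg.
Tool frame: the origin (TCP) lies between the finger pads; the fingertips stand 14 mm ahead of it and the grasp point (between the pads) lies 5 mm behind it; z points along the fingers, y is the direction in which the jaws open and shut (so a half turn about z gives the same grasp; the last joint's range is limited). The gripper opens to 95 mm and grips with 3 to 60 N. Pads are 20 mm wide; open, the fingers measure 119 mm over their backs; the gripper's body (75 mm by 180 mm) begins 59 mm behind the grasp point.
Start: joints at [1.157, 0.491, 1.559, -0, 1.092, -0.106], TCP at [0.189, 0.596, 0.195] pointing down, gripper open.
Joint ranges: [-3.1, 3.1], [-0.84, 2.19], [0.05, 2.79], [-1.13, 4.28], [0.06, 2.93], [-2.69, 2.69]. Speed limits (rad/s): [2.22, 2.22, 2.79, 3.14, 3.14, 3.14].

## Interface

Orientations are given as a 3x3 rotation matrix whose columns are the frame's x, y, z axes.
In Python, from cell import r gives the robot as it stands.
- The arm moves only by the tool drive_tool, never from a script. Its argument "rows" is a list of rows, each a list of 2 entries, a list of its own where there are three numbers: the shift along the world's x, y, z in m, then the turn, a rotation vector about the world's x, y, z in units of 6 degrees (1.0 is 6 degrees). A call has 1 to 8 rows; each row is the pose to reach, as a shift and turn from the pose commanded when the call began; what a row does not reach only later rows make up. A row lasts 1/8 s, in which the tool goes at most 62.5 mm and 10.7 degrees, less where a joint would pass 70% of its speed; a pose out of reach is approached as far as the arm can. A call with a gripper value outside its range is refused whole. "claw" is the closure, from 0 (fully open) to 1 (shut), set as the call begins (left out, the last holds). The fingers move at their own pace and stop on an object; "force" is the grip in N (left out, the last holds). Time passes only in rows, so rows that repeat a pose let the fingers close. It gives the time, the measured TCP pose, the force and the opening at its end, in the units of the state.
- r.read_state(): the state, without advancing time (a new reading comes with each control period).
- r.read_camera(name): name is "scene" or "top" or "wrist"; returns (picture, depth): 480x640x3 uint8, red, green, blue; 480x640 float32, m along the optical axis (not along the pixel's ray), 0 where there is no reading.
- r.camera_params(name): a dict with "fx", "fy", "cx", "cy" (pixels), "R" (3x3) and "t" (3): a world point X has camera coordinates R X + t. Camera axes: x right, y down, z forward; pixel columns grow to the right and rows downward; lengths in m; the calibration is good to about 2 mm. The wrist camera is an equidistant fisheye: a pixel r from the principal point sees the ray r / f radians off the axis. A picture is of the moment at which its call begins: read the wrist's pose just before it. camera_params takes no time and is no camera call; for the wrist camera it gives the pose at the moment of the call.
- r.finish_job(): hands the job in, once; it reports no verdict.
The state is a dict: "time": time; "joint_positions": joint angles; "joint_vel": joint speeds; "joint_torque": joint torques, N m; "position": TCP position; "eef_rot": TCP orientation; "wrist_force": force on the tool from outside, world axes, zero at the start; "torque": the same for the moment, N m; "grip_width": opening from 0.0 (shut) to 1.0 (fully open).
Only numpy, scipy, OpenCV 4.12 (cv2) and the standard library are available. Lean on these libraries where they do the work, as an engineer would, in place of code of your own. Each camera call takes 0.05 s, during which the arm holds its last target. There are 200 camera calls.

## Task

Fit the tail roller to the pink hull: take it from its orange stand and lower it, not drop it, into the two open slots of the tail fork until both axle ends rest on the bottom. Then, without lifting the aluminium cover off the hull, swing it round on its spigot until its outline drops flush into the pocket with its nose over the roller, and turn the black latch all the way over it to lock it. Leave the other things on the bench where they are.

Things in the scene. Friction and masses are not known exactly. Their poses are not given: they have to be found in the camera images.
- hull: Pink tail section of an underwater vehicle, fixed to the bench, in another place and direction each time. Flat deck 75 mm high, from x = -150 to 60 mm and y = -78 to 78 mm (208 mm wide over the rounded flanks). Origin at bench level under the axis of the cover's spigot well; x points along the hull to the tail fork, y left, z up.
- pocket (a point): Centre of the pocket's dark floor, on the spigot axis, 67 mm above the bench; hull's axes. The pocket is sunk 8 mm into the deck and has the cover's outline, 2.5 mm larger all round (3.5 mm beside the nose). The cover fits only with its x and y axes pointing as the hull's.
- fork (a point): Root of the tail fork: middle of the deck's end at x = 60 mm, 72 mm high, hull's axes. From here two aluminium arms, 72 mm high, run to x = 133 mm at y = 34 to 48 and y = -34 to -48 mm; the space between and behind them is free for fingers (55 mm from the deck's end to the slots' middle).
- slots (a point): Point midway between the two fork slots where the roller's centre lies when fully home: x = 115 mm, y = 0 of the hull, 49 mm above the bench; hull's axes, the seated axle lies along y. Each slot is open at the top, 14 mm wide along x, flared to about 23 mm at the mouth (72 mm high), its bottom 44 mm above the bench.
- roller: Black rubber roller with a white band, 30 mm diameter, 50 mm long, on a steel axle of 10 mm diameter and 112 mm length, 0.12 to 0.2 kg. Origin at its centre, y along the axle; either end may go in either slot. At the start it lies in the stand, its axle level 45 mm above the bench.
- axle_end_a (a point): Centre of the axle's end face at y = +56 mm of the roller.
- axle_end_b (a point): Centre of the axle's end face at y = -56 mm of the roller.
- stand: Orange stand for the roller, fixed, 68 x 116 mm foot 6 mm thick. Origin in the middle of its underside, y along the axle. Two uprights at y = 34 to 46 mm and y = -34 to -46 mm, 32 mm wide, 52 mm high, each with a notch 13 mm wide and 12 mm deep, open at the top. Between them the roller is free on all sides.
- cover: Aluminium keeper cover, a plate 8 mm thick, 0.24 to 0.38 kg. Origin on the spigot's axis at the plate's underside; x along the nose, y left, z up. Main plate x = -45 to 45, y = -40 to 40 mm; nose to x = 128, y = -18 to 18; ear x = -45 to -17, y = -62 to -40. Its spigot (26 mm diameter, 20 mm long) stands in the hull's well with under 1 mm play.
- cover_nose (a point): Top of the nose's end, x = 128 mm of the cover. At the start the cover lies on the deck (underside 75 mm high), its nose turned 1.0 to 2.3 rad anticlockwise (from above) from the hull's x. Pushed clockwise it slides round on the deck; when it matches the pocket it drops 8 mm by itself (top flush at 75 mm) and its nose lies over the roller.
- cover_lug (a point): Top of the black round lug of the cover, 14 mm diameter, 20 mm high above the plate, at x = 85 mm, y = 0 of the cover; meant for pushing.
- latch (a joint): Angle of the black latch on the deck, rad: 0 is locked (arm along the hull's +x, 16 mm over the flush cover's edge, at its stop), growing clockwise from above as it opens; at the start 1.5 to 2.5. It turns with about 1 N at the knob and stays where left; a cover that is not down blocks it. Arm 46 mm long, 14 mm wide, 1.5 to 6.5 mm above the deck.
- latch_pivot (a point): Pivot of the latch on the deck: x = -75 mm, y = 12 mm in the hull's frame, 75 mm above the bench.
- latch_knob (a point): Top of the yellow knob of the latch, 12 mm diameter, 18 mm high above the arm, top 24.5 mm above the deck, 40 mm from the pivot.
- screwdriver: Bystander: screwdriver lying beyond the hull.
- tape: Bystander: roll of black tape, 80 mm diameter, 19 mm high, near the robot.
- spray_can: Bystander: red spray can, 54 mm diameter, 150 mm high.
- wrench: Bystander: wrench lying on the bench.
- jar: Bystander: glass jar, 60 mm diameter, 70 mm high.
- wheel: Bystander: black wheel lying flat, 90 mm diameter, 28 mm high.

How it is judged:
By the outcome, as a careful person would: the job done as asked, in the order asked, and still so for the second after the job is handed in, with the robot touching nothing.
It also fails if it takes over 64 s, if anything falls off the work surface, if the arm or the gripper's body presses on something with over 40 N, if the wrist force passes 120 N, or if a joint passes its speed limit or range.

## Working session

There is one attempt and no reset: what is moved stays moved. The work goes in short steps, Python scripts to look and compute and a tool call to move; the robot and the scene stay as the last step left them, time stands still between calls to the robot, and variables do not carry over. Pictures are saved under pics/ and viewed, about 8 in all and at most 12, crops included, and the job is handed in when it is done.

Besides the shell and the picture viewer there is one more tool, called after "Emit:" as name([rows], argument=value, ...), one row to a line, values as JSON. drive_tool: Moves the arm, as the interface text tells. Its arguments: {"type":"object","properties":{"rows":{"type":"array","items":{"type":"array"}},"claw":{"type":"number"},"force":{"type":"number"}},"required":["rows"]}

```bash
mkdir -p pics; cat > snap.py <<'E'
import sys,cv2,numpy as np
from cell import r
def snap(n,tag):
    p=r.camera_params(n); a,d=r.read_camera(n)
    cv2.imwrite(f'pics/{tag}.png',cv2.cvtColor(a,cv2.COLOR_RGB2BGR)); np.savez(f'pics/{tag}.npz',a=a,d=d,**{k:np.array(p[k]) for k in p})
    return a,d,p
E
python3 - <<'E'
from snap import *
for n in("scene","top"):
    a,d,p=snap(n,n+"0"); print(n,p['fx'],p['cx'],p['cy'],(-np.array(p['R']).T@p['t']).round(3),np.array(p['R']).round(2).tolist(),(d>0).mean())
s=r.read_state(); print(s['time'],s['position'],s['eef_rot'])
E
```

```text
scene 573.4578405177231 317.3435190581129 241.54911740482356 [ 1.467 -0.478  1.104] [[0.46, 0.89, 0.01], [0.63, -0.32, -0.71], [-0.62, 0.34, -0.71]] 0.992626953125
top 483.64392847862797 316.5301241396117 239.0016567320433 [ 0.382 -0.017  1.206] [[-0.01, -1.0, -0.02], [-0.99, 0.02, -0.15], [0.15, 0.01, -0.99]] 0.99599609375
0.1 [0.18922925 0.59541139 0.19490998] [[-9.52996773e-01  3.02980148e-01 -4.25109314e-04]
 [ 3.02980424e-01  9.52996305e-01 -9.51149872e-04]
 [ 1.16948077e-04 -1.03524256e-03 -9.99999457e-01]]
```

View pics/top0.png

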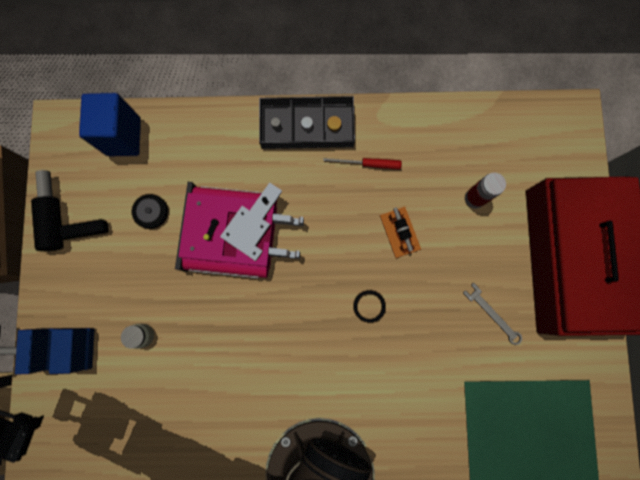

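View pics/scene0.png

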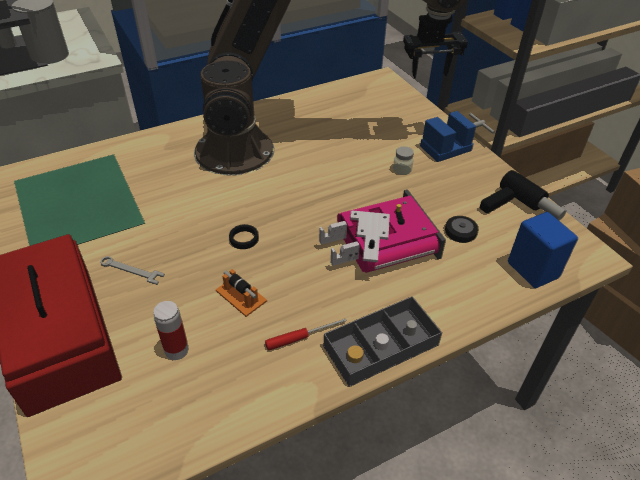

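Top view: the hull is at about (230,232) with its fork pointing right (world -y). The stand and roller are at (402,232), the cover nose at (268,193) and the latch knob at about (207,236). Next I'll measure with depth and masks.

```bash
cat > geo.py <<'E'
import cv2,numpy as np
def load(tag):
    z=np.load(f'pics/{tag}.npz'); return z
def cloud(z):  # pinhole
    v,u=np.mgrid[0:480,0:640]; d=z['d']
    c=np.stack([(u-z['cx'])/z['fx']*d,(v-z['cy'])/z['fy']*d,d],-1)
    return (c-z['t'])@z['R']
def hsv(z): return cv2.cvtColor(z['a'],cv2.COLOR_RGB2HSV)
def onplane(z,uv,h):
    uv=np.atleast_2d(np.asarray(uv,float)); c=np.stack([(uv[:,0]-z['cx'])/z['fx'],(uv[:,1]-z['cy'])/z['fy'],np.ones(len(uv))],-1)
    w=c@z['R']; o=-z['R'].T@z['t']; return o+w*((h-o[2])/w[:,2])[:,None]
def rect(P):
    (c,s,a)=cv2.minAreaRect((P*1000).astype(np.float32)); return np.round(c,1),np.round(s,1),round(a,1)
E
python3 - <<'E'
from geo import *
z=load('top0'); W=cloud(z); H=hsv(z); h,s,v=[H[...,i] for i in range(3)]
roi=np.zeros((480,640),bool); roi[170:290,165:310]=1
pink=roi&(h>150)&(h<178)&(s>120)
pd=pink&(W[...,2]>.07)&(W[...,2]<.08); print('deck',pd.sum(),rect(W[pd][:,:2]),np.median(W[pd][:,2]), 'allpink',rect(W[pink][:,:2]))
gray=roi&(s<60)&(v>90)
n,l,st,c=cv2.connectedComponentsWithStats(gray.astype(np.uint8))
for i in range(1,n):
    if st[i,4]>60:
        P=W[l==i]; print('gray',st[i],np.percentile(P[:,2],[10,50,90]).round(3),rect(P[:,:2]))
yel=roi&(h>20)&(h<35)&(s>130)&(v>100)&(W[...,2]>.06); print('yellow',yel.sum(),W[yel].mean(0) if yel.any() else 0, np.argwhere(yel).mean(0))
r2=np.zeros_like(roi); r2[200:262,375:425]=1
org=r2&(h>5)&(h<16)&(s>200); 
o0=org&(W[...,2]<.015); print('foot',o0.sum(),rect(W[o0][:,:2]))
o1=org&(W[...,2]>.042)
n,l,st,c=cv2.connectedComponentsWithStats(o1.astype(np.uint8))
for i in range(1,n): print('up',st[i],W[l==i].mean(0).round(4))
wh=r2&(s<70)&(v>120); print('white',wh.sum(),W[wh].mean(0),rect(W[wh][:,:2]))
rb=r2&(v<70)&(W[...,2]>.04); print('rub',rb.sum(),rect(W[rb][:,:2]),W[rb].mean(0))
b=z['a'][...,::-1]
A=cv2.resize(b[175:290,170:310],None,fx=5,fy=5,interpolation=cv2.INTER_CUBIC); cv2.imwrite('pics/hullcrop.png',A)
E
```

```text
deck 3255 (array([576.9, 213.1]), array([212.5, 161.6]), 82.9) 0.07382088230476744 allpink (array([557.4, 164.3]), array([449. , 230.5]), 73.2)
gray [ 221  183   61   77 1904] [0.079 0.082 0.084] (array([548.7,  51.9]), array([307.4, 188.8]), 54.1)
gray [273 214  19   8 122] [0.    0.07  0.073] (array([610.3,  80.2]), array([45.6, 30.6]), 80.4)
gray [269 248  19   8 124] [-0.001  0.07   0.074] (array([468.8,  38.3]), array([202.5,  37.8]), 43.3)
gray [289 250  11   8  66] [0.001 0.044 0.071] (array([455.5,  26.5]), array([168.9,  25.8]), 22.1)
yellow 17 [0.55565203 0.2552743  0.09724882] [236.58823529 205.64705882]
foot 88 (array([ 574.6, -213. ]), array([108.2,  57.1]), 20.1)
up [400 211   3   4   6] [ 0.6138 -0.2078  0.0509]
up [390 214   5   5   8] [ 0.5778 -0.1647  0.1926]
up [390 219   1   1   1] [ 0.3821 -0.0173  1.2063]
up [405 219   1   1   1] [ 0.5977 -0.217   0.0522]
up [394 221   2   4   4] [ 0.5901 -0.1918  0.0489]
up [406 222   1   2   2] [ 0.5897 -0.2197  0.0488]
up [395 226   1   1   1] [ 0.5823 -0.1933  0.0447]
up [396 228   1   1   1] [ 0.5765 -0.1949  0.0495]
up [398 234   1   1   1] [ 0.5625 -0.1999  0.0444]
up [411 235   1   1   1] [ 0.5585 -0.23    0.051 ]
up [399 236   1   1   1] [ 0.5569 -0.2014  0.0488]
up [400 238   1   1   1] [ 0.5518 -0.2035  0.0499]
up [402 239   2   2   2] [ 0.5476 -0.2088  0.0532]
up [400 240   1   1   1] [ 0.548  -0.2045  0.0421]
up [412 241   1   2   2] [ 0.5424 -0.2315  0.0526]
up [415 243   1   1   1] [ 0.5392 -0.2392  0.0488]
up [401 245   2   3   4] [ 0.5333 -0.2075  0.0465]
up [412 244   2   2   2] [ 0.5352 -0.2325  0.0518]
up [415 245   1   1   1] [ 0.5344 -0.2391  0.0484]
up [403 248   3   2   3] [ 0.526  -0.2123  0.0481]
white 0 [nan nan nan] (array([0., 0.]), array([0., 0.]), 0.0)
rub 232 (array([ 478. , -131.9]), array([ 68.1, 291. ]), 53.1) [ 0.5689457  -0.20510972  0.07451725]<stdin>:18: RuntimeWarning: Mean of empty slice.
  ret = um.true_divide(
```

View pics/hullcrop.png

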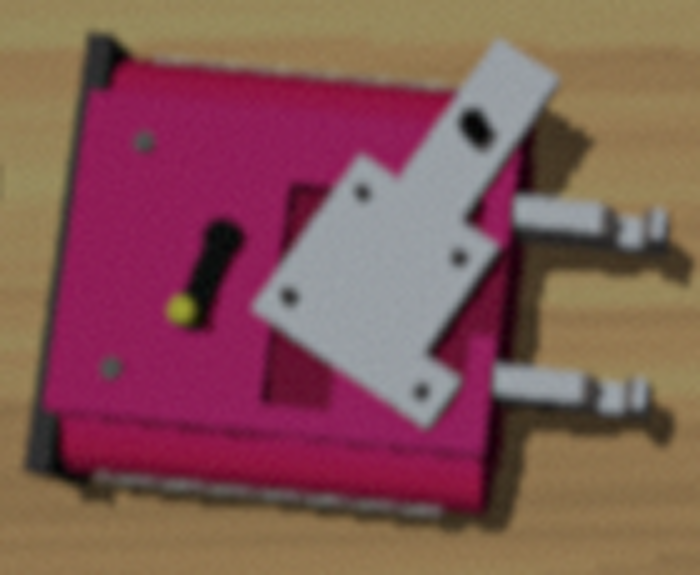

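The crop shows the hull x axis pointing right and slightly down, with yaw about -97°. The cover is turned about +60° from the hull, and the latch is about 1.97 rad open with its knob at crop (182,310). I'll move towards the hull for a close wrist look.

Emit:
drive_tool([
  [[0.04,-0.045,0.01],[0,0,0]],
  [[0.08,-0.09,0.03],[0,0,0]],
  [[0.12,-0.14,0.05],[0,0,0]],
  [[0.16,-0.19,0.07],[0,0,0]],
  [[0.2,-0.24,0.09],[0,0,0]],
  [[0.24,-0.29,0.1],[0,0,0]],
  [[0.27,-0.34,0.1],[0,0,0]],
  [[0.3,-0.39,0.1],[0,0,0]],
])

```text
time: 1.1
position: [0.486, 0.2108, 0.2955]
eef_rot: [[-0.953, 0.303, 0.0], [0.303, 0.953, 0.0], [-0.0, 0.0, -1.0]]
wrist_force: [1.1, 1.7, 0.9]
grip_width: 1.001
```

Emit:
drive_tool([
  [[0.03,-0.04,0.0],[0,0,0]],
  [[0.05,-0.08,0.0],[0,0,0]],
  [[0.05,-0.1,0],[0,0,0]],
  [[0.05,-0.1,0],[0,0,0]],
  [[0.05,-0.1,0],[0,0,0]],
])

```text
time: 1.72
position: [0.5346, 0.1136, 0.2955]
eef_rot: [[-0.953, 0.302, 0.0], [0.302, 0.953, 0.0], [0.0, 0.0, -1.0]]
wrist_force: [-0.0, 0.4, 0.1]
grip_width: 0.999
```

```bash
python3 - <<'E'
from snap import *
a,d,p=snap('wrist','w1'); s=r.read_state()
print(s['time'],s['position'],s['joint_positions'],p['fx'],p['cx'],p['cy']);R=np.array(p['R']);print((-R.T@p['t']).round(3),R.round(2).tolist(),(d>0).mean())
E
```

```text
1.775 [0.53460916 0.11371998 0.29556338] [ 8.85745736e-02  2.88650886e-01  1.60851482e+00  3.02135066e-04
  1.24425971e+00 -1.17573419e+00] 371.64829954431775 315.3674081349578 237.27128812121134
[0.46  0.137 0.486] [[0.3, 0.95, 0.0], [0.92, -0.29, 0.28], [0.26, -0.08, -0.96]] 0.9947819010416666
```

View pics/w1.png

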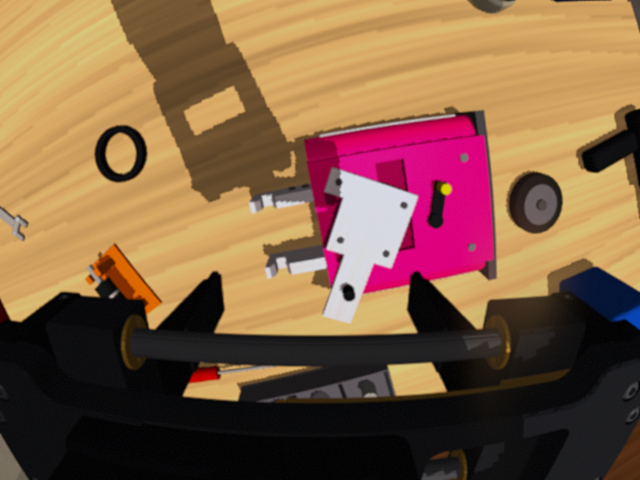

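The wrist view shows the hull with its fork arms at (250-320,200) and (270-330,262), the latch knob at (446,189) and the latch pivot at about (437,222). I'll fit the hull pose from this view.

```bash
cat >> geo.py <<'E'
def wray(z,uv):
    uv=np.asarray(uv,float); x=(uv[...,0]-z['cx'])/z['fx']; y=(uv[...,1]-z['cy'])/z['fy']; th=np.hypot(x,y)+1e-9; k=np.tan(th)/th
    return np.stack([x*k,y*k,np.ones_like(x)],-1)
def wcloud(z):
    v,u=np.mgrid[0:480,0:640]; return (wray(z,np.stack([u,v],-1))*z['d'][...,None]-z['t'])@z['R']
def wplane(z,uv,h):
    w=wray(z,np.atleast_2d(uv))@z['R']; o=-z['R'].T@z['t']; return o+w*((h-o[2])/w[:,2])[:,None]
E
python3 - <<'E'
from geo import *
z=load('w1'); W=wcloud(z); H=hsv(z); h,s,v=[H[...,i] for i in range(3)]
pink=(h>150)&(h<178)&(s>120)&(v>60)
v_,u_=np.nonzero(pink); 
pd=pink&(abs(W[...,2]-.075)<.004)
pd=cv2.morphologyEx(pd.astype(np.uint8),cv2.MORPH_OPEN,np.ones((3,3)))>0
P=wplane(z,np.argwhere(pd)[:,::-1],.075)
print('zmed',np.median(W[pd][:,2]));c,sz,a=rect(P[:,:2]);print(c,sz,a)
yaw=np.radians(a-180 if sz[0]>sz[1] else a-90); print(np.degrees(yaw))
# gray arms
g=(s<70)&(v>110); g[:, :240]=0; g[:,335:]=0; g[:180]=0; g[300:]=0
n,l,st,cc=cv2.connectedComponentsWithStats(g.astype(np.uint8))
for i in range(1,n):
    if st[i,4]>40:
        m=(l==i)&(abs(W[...,2]-.072)<.006); Q=wplane(z,np.argwhere(m)[:,::-1],.072) if m.any() else None
        print(st[i],m.sum(),rect(Q[:,:2]) if m.sum()>5 else '')
yel=(h>20)&(h<35)&(s>130)&(v>100)&(W[...,2]>.085)&(W[...,2]<.11); print('knob',yel.sum(),W[yel].mean(0),wplane(z,np.argwhere(yel).mean(0)[::-1],.0995))
print('pivot~',wplane(z,[437,222],.08))
for nm,y in(('deckyaw',yaw),):
    u=np.array([np.cos(y),np.sin(y)]); o=c/1000+.045*u; print('origin',o,'slots',o+.115*u,'u',u)
    n_=np.array([-u[1],u[0]])
    for nm,p in(('pivot',(-.075,.012)),('armtip',(.133,.041)),('armtip-',(.133,-.041))): print(nm,o+p[0]*u+p[1]*n_)
# cover: light gray high
cv=(s<60)&(v>120)&(abs(W[...,2]-.083)<.004); cv[:150]=0; cv[340:]=0
Q=wplane(z,np.argwhere(cv)[:,::-1],.083); L=(Q[:,:2]-o)@np.stack([u,n_],1); print('cover in hull mm: centroid',L.mean(0)*1000)
t=(Q[:,:2]-o); far=t[np.hypot(*t.T)>.1]; m=far.mean(0); print('nose ang',np.arctan2(m@n_,m@u),len(far), np.hypot(*t.T).max())
# stand
org=(h>3)&(h<18)&(s>180)&(v>80); org[:,200:]=0; org[:230]=0
m=org&(abs(W[...,2]-.006)<.006); print('foot',m.sum(),rect(wplane(z,np.argwhere(m)[:,::-1],.006)[:,:2]))
E
```

```text
zmed 0.07608325555022465
[578.3 213.6] [211.9 158.3] 83.1
-96.9
[325 180  10  14 102] 0 
[249 190  64  23 673] 513 (array([520.9,  76.6]), array([72. , 13.7]), 82.4)
[326 222   9  30 147] 8 (array([577.8, 117.8]), array([ 9.4, 35. ]), 73.2)
[276 257  51  18 582] 440 (array([603.1,  80.7]), array([45.6, 15. ]), 83.1)
[265 265  12  14 121] 106 (array([597.7,  36.8]), array([11.6, 15.8]), 83.1)
[328 281   7  19  78] 1 
knob 91 [0.55572865 0.25533796 0.1001695 ] [[0.55589192 0.25553736 0.0995    ]]
pivot~ [[0.59635386 0.24284456 0.08      ]]
origin [0.57289384 0.16892592] slots [0.55907811 0.05475883] u [-0.12013684 -0.99275734]
pivot [0.59381719 0.24194108]
armtip [0.59761869 0.03196358]
armtip- [0.51621259 0.0418148 ]
cover in hull mm: centroid [11.37553451 15.05128237]
nose ang 1.07252509438581 631 0.12936181914068948
foot 1603 (array([ 636.6, -185.5]), array([254.5,  93.3]), 26.0)
```

The fork arm matches the prediction to within 1.5 mm. Slots are at about (0.559, 0.0545) and hull yaw is -97°. Next I'll go over the stand.

Emit:
drive_tool([
  [[0.005,-0.045,-0.01],[0,0,1]],
  [[0.01,-0.09,-0.02],[0,0,2]],
  [[0.015,-0.14,-0.04],[0,0,3.2]],
  [[0.02,-0.19,-0.06],[0,0,4.4]],
  [[0.03,-0.24,-0.08],[0,0,5.5]],
  [[0.035,-0.29,-0.095],[0,0,6.3]],
  [[0.04,-0.326,-0.095],[0,0,6.3]],
  [[0.04,-0.326,-0.095],[0,0,6.3]],
])

```text
time: 2.78
position: [0.5754, -0.2143, 0.1999]
eef_rot: [[-0.939, -0.343, -0.0], [-0.343, 0.939, 0.0], [0.0, 0.0, -1.0]]
wrist_force: [-0.6, -0.4, 1.1]
grip_width: 0.999
```

Emit:
drive_tool([
  [[0,0,0],[0,0,0]],
  [[0,0,0],[0,0,0]],
])

```text
time: 3.02
position: [0.5753, -0.2119, 0.2007]
eef_rot: [[-0.938, -0.346, 0.0], [-0.346, 0.938, 0.0], [-0.0, 0.0, -1.0]]
wrist_force: [-0.0, -0.1, -0.7]
grip_width: 1.001
```

```bash
python3 - <<'E'
from snap import *
a,d,p=snap('wrist','w2'); s=r.read_state()
print(s['time'],s['position'],s['joint_positions'])
from geo import *
z=load('w2'); W=wcloud(z); H=hsv(z); h,s,v=[H[...,i] for i in range(3)]
roi=np.hypot(W[...,0]-.575,W[...,1]+.213)<.09
org=roi&(h>3)&(h<20)&(s>170)&(v>70)
for nm,zz,tol in(('foot',.006,.005),('top',.052,.004)):
    m=org&(abs(W[...,2]-zz)<tol); print(nm,m.sum(),rect(wplane(z,np.argwhere(m)[:,::-1],zz)[:,:2]) if m.any() else '')
m=roi&~org&(W[...,2]>.035)&(W[...,2]<.066)
Q=W[m][:,:2]; print('axle+roller',m.sum(),rect(Q),'cent',np.median(Q,0),'pca',np.degrees(np.arctan2(*np.linalg.svd(Q-Q.mean(0),full_matrices=0)[2][0][::-1])))
st=m&(s<80)&(v>90); print('light',st.sum(),rect(W[st][:,:2]))
E
```

```text
3.075 [ 0.57525916 -0.21207545  0.20073609] [-4.60961524e-01  4.68726095e-01  1.58319523e+00  1.57400420e-04
  1.08944009e+00 -2.38531509e+00]
foot 3937 (array([ 577.2, -210.1]), array([122.6,  69.2]), 18.0)
top 610 (array([ 571.1, -212.1]), array([101.9,  32.4]), 18.3)
axle+roller 2289 (array([ 575.1, -210.9]), array([111.6,  30.1]), 20.9) cent [ 0.57236017 -0.21224251] pca 18.195456934855184
light 385 (array([ 599.8, -202. ]), array([57.9, 28.2]), 19.7)
```

View pics/w2.png

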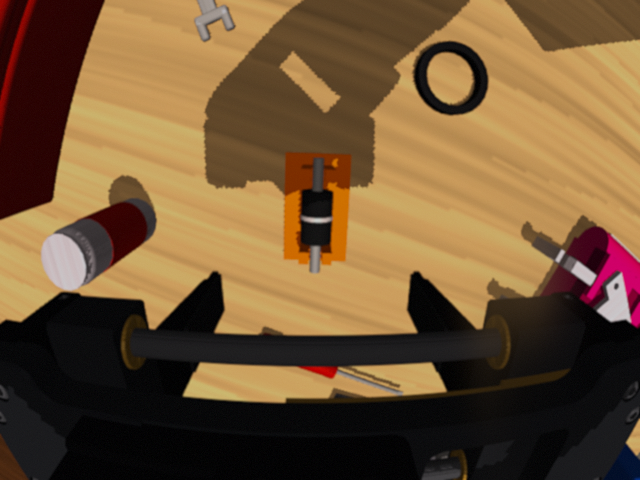

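The roller is clear in view: axle ends at (318,159) and (314,271), white band at (316,218). Centre is (0.575,-0.211) and axle yaw 18.2°. I'll descend and grip.

Emit:
drive_tool([
  [[0,0.001,-0.03],[0,0,-0.15]],
  [[0,0.001,-0.06],[0,0,-0.33]],
  [[0,0.001,-0.09],[0,0,-0.33]],
  [[0,0.001,-0.115],[0,0,-0.33]],
  [[0,0.001,-0.135],[0,0,-0.33]],
  [[0,0.001,-0.15],[0,0,-0.33]],
  [[0,0.001,-0.158],[0,0,-0.33]],
  [[0,0.001,-0.158],[0,0,-0.33]],
])

```text
time: 4.08
position: [0.5752, -0.2122, 0.0423]
eef_rot: [[-0.95, -0.312, -0.0], [-0.312, 0.95, 0.0], [0.0, 0.0, -1.0]]
wrist_force: [-0.2, 0.8, -0.1]
grip_width: 0.999
```

Emit:
drive_tool([
  [[0,0,0],[0,0,0]],
  [[0,0,0],[0,0,0]],
  [[0,0,0],[0,0,0]],
  [[0,0,0],[0,0,0]],
  [[0,0,0],[0,0,0]],
  [[0,0,0],[0,0,0]],
  [[0,0,0],[0,0,0]],
  [[0,0,0],[0,0,0]],
], claw=1, force=25)

```text
time: 5.08
position: [0.5751, -0.2124, 0.0424]
eef_rot: [[-0.95, -0.312, -0.0], [-0.312, 0.95, 0.0], [0.0, 0.0, -1.0]]
wrist_force: [-0.4, 0.4, -0.1]
grip_width: 0.217
```

Emit:
drive_tool([
  [[0,0,0],[0,0,0]],
  [[0,0,0],[0,0,0]],
  [[0,0,0],[0,0,0]],
  [[0,0,0],[0,0,0]],
])

```text
time: 5.58
position: [0.5751, -0.2124, 0.0424]
eef_rot: [[-0.95, -0.312, 0.0], [-0.312, 0.95, 0.0], [-0.0, 0.0, -1.0]]
wrist_force: [0.6, 0.0, -0.2]
grip_width: 0.004
```

```bash
python3 - <<'E'
from snap import *
a,d,p=snap('wrist','w3'); print(r.read_state()['grip_width'],r.read_state()['position'])
cv2.imwrite('pics/w3c.png',cv2.cvtColor(a[200:440,160:480],cv2.COLOR_RGB2BGR).repeat(2,0).repeat(2,1))
E
```

```text
0.008368595579268815 [ 0.57510076 -0.21240235  0.04239112]
```

View pics/w3c.png

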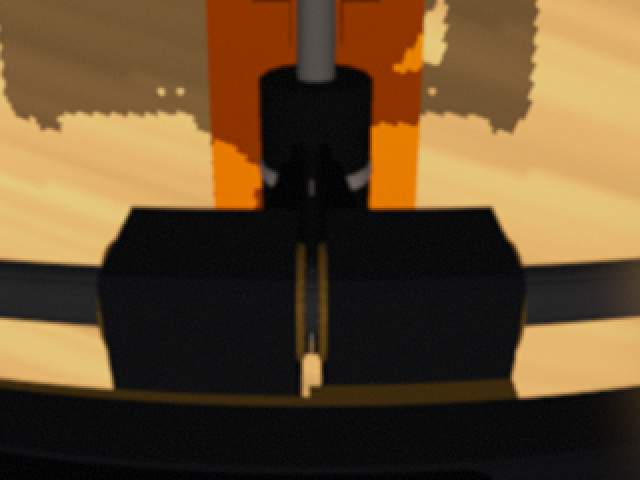

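The fingers shut fully, and in the picture they sit at (310,180) in front of or above the band. I'll check with depth.

```bash
python3 - <<'E'
from geo import *
z=load('w3'); W=wcloud(z)
for (cx,cy) in [(313,100),(313,140),(312,160),(311,175),(311,185),(311,200),(300,200),(311,220),(311,240),(250,260),(270,180),(365,180),(270,120),(290,150),(316,40)]:
    u,v=160+cx//2,200+cy//2; print((cx,cy),z['a'][v,u],W[v,u].round(4), z['d'][v,u])
E
```

```text
(313, 100) [14 12 12] [ 0.5536 -0.2188  0.0609] 0.18074504
(313, 140) [14 13 13] [ 0.5636 -0.2155  0.0607] 0.18388985
(312, 160) [ 9  9 10] [ 0.5649 -0.2151  0.0703] 0.1749874
(311, 175) [10 10 10] [ 0.5652 -0.2155  0.078 ] 0.16765395
(311, 185) [53 50 48] [ 0.5649 -0.2156  0.0842] 0.16161601
(311, 200) [10  9  9] [ 0.5652 -0.2155  0.0918] 0.1544226
(300, 200) [5 5 6] [ 0.5645 -0.2179  0.0946] 0.15132143
(311, 220) [10 11  9] [ 0.566  -0.2152  0.0994] 0.14737234
(311, 240) [11 10 11] [ 0.5694 -0.2141  0.1011] 0.14670299
(250, 260) [ 8  7 10] [ 0.5436 -0.2297  0.1595] 0.08249365
(270, 180) [98 88 85] [ 0.5796 -0.2218  0.0555] 0.19253644
(365, 180) [80 75 74] [ 0.5725 -0.1982  0.0542] 0.1939372
(270, 120) [ 9 11 10] [ 0.5639 -0.2266  0.0548] 0.18860865
(290, 150) [7 8 6] [ 0.5682 -0.2198  0.0596] 0.18576488
(316, 40) [86 80 76] [ 0.5414 -0.2217  0.0502] 0.18761389
```

```bash
python3 - <<'E'
from geo import *
for t,tcp in(('w2',.2007),('w1',.2955)):
    z=load(t); W=wcloud(z)
    m=np.zeros((480,640),bool); m[265:330,180:235]=1; m[265:330,405:460]=1
    m&=(z['d']<.26)&(z['d']>0)
    print(t,m.sum(),'min z rel tcp',np.percentile(W[m][:,2]-tcp,[0,1,3,10]).round(4))
    for u,v in((215,276),(217,280),(415,277),(420,282)): print((u,v),(W[v,u]).round(4),z['d'][v,u])
from cell import r
s=r.read_state(); print(s['grip_width'],s['wrist_force'],s['joint_torque'])
E
```

```text
w2 4048 min z rel tcp [0.0192 0.0212 0.0225 0.0277]
(215, 276) [ 0.5808 -0.2614  0.2281] 0.17514987
(217, 280) [ 0.5821 -0.2598  0.2288] 0.17496282
(415, 277) [ 0.5485 -0.1691  0.2256] 0.17797533
(420, 282) [ 0.5473 -0.1696  0.235 ] 0.16860823
w1 4048 min z rel tcp [0.0197 0.0212 0.0227 0.0276]
(215, 276) [0.5089 0.0702 0.3211] 0.17705399
(217, 280) [0.5102 0.0716 0.3242] 0.17431115
(415, 277) [0.5395 0.1637 0.3204] 0.17803673
(420, 282) [0.5386 0.1641 0.3291] 0.16940907
0.008368595579268815 [0.00404987 0.00276462 0.04668073] [ 1.47986058e-03 -6.46684885e+01 -1.88312638e+01 -5.72457793e-02
  3.41423624e-02  6.85795339e-05]
```

The wrist camera shows the fingertips about 20 mm above the reported TCP, not 14 mm below it. That agrees with the fingers shutting with no contact just over the roller's top (z 0.060), so I trust the observation. I'll open part-way, go 34 mm lower while watching the force, and re-grip.

Emit:
drive_tool([
  [[0,0,0],[0,0,0]],
  [[0,0,0],[0,0,0]],
  [[0,0,0],[0,0,0]],
  [[0,0,0],[0,0,0]],
  [[0,0,0],[0,0,0]],
  [[0,0,0],[0,0,0]],
  [[0,0,0],[0,0,0]],
], claw=0.4)

```text
time: 6.5
position: [0.5751, -0.2124, 0.0424]
eef_rot: [[-0.95, -0.312, -0.0], [-0.312, 0.95, 0.0], [0.0, 0.0, -1.0]]
wrist_force: [0.7, 0.6, 0.3]
grip_width: 0.59
```

Emit:
drive_tool([
  [[0,0,-0.006],[0,0,0]],
  [[0,0,-0.012],[0,0,0]],
  [[0,0,-0.018],[0,0,0]],
  [[0,0,-0.018],[0,0,0]],
])

```text
time: 7.0
position: [0.5748, -0.2123, 0.0237]
eef_rot: [[-0.95, -0.312, -0.001], [-0.312, 0.95, 0.001], [0.001, 0.001, -1.0]]
wrist_force: [-0.8, 0.2, 0.2]
grip_width: 0.598
```

Emit:
drive_tool([
  [[0,0,-0.004],[0,0,0]],
  [[0,0,-0.008],[0,0,0]],
  [[0,0,-0.008],[0,0,0]],
])

```text
time: 7.38
position: [0.575, -0.2123, 0.0161]
eef_rot: [[-0.95, -0.312, -0.0], [-0.312, 0.95, 0.0], [0.0, 0.0, -1.0]]
wrist_force: [-0.7, -0.0, -0.4]
grip_width: 0.603
```

```bash
python3 - <<'E'
from snap import *
a,d,p=snap('wrist','w4'); print(r.read_state()['wrist_force'],r.read_state()['position'])
from geo import *
z=load('w4');W=wcloud(z); tz=r.read_state()['position'][2]
m=np.zeros((480,640),bool); m[240:330,200:440]=1; m&=(z['d']<.185)&(z['d']>0)
print(np.percentile(W[m][:,2]-tz,[0,1,5]))
cv2.imwrite('pics/w4c.png',cv2.cvtColor(a[200:440,160:480],cv2.COLOR_RGB2BGR).repeat(2,0).repeat(2,1))
E
```

```text
[-0.59431117  0.06423696  0.70650919] [ 0.57508852 -0.21234345  0.01629726]
[0.0179647  0.02190627 0.02838289]
```

View pics/w4c.png

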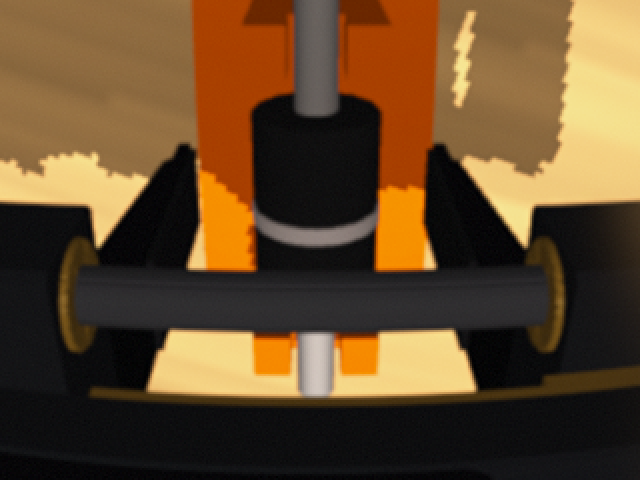

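This confirms it: the nominal tip position would already be inside the stand's foot, yet there is no contact. Before going lower I'll check where the gripper body's underside sits, from the w3 depth.

```bash
python3 - <<'E'
from geo import *
z=load('w3'); W=wcloud(z)
for cx in (150,200,250,290,330,400,480):
    print(cx,[(cy,*(W[200+cy//2,160+cx//2]-[.5751,-.2124,.0424]).round(3)) for cy in (208,212,216,222,240,262,270,300,380)])
E
```

```text
150 [(208, np.float64(-0.027), np.float64(-0.031), np.float64(0.104)), (212, np.float64(-0.027), np.float64(-0.031), np.float64(0.106)), (216, np.float64(-0.027), np.float64(-0.03), np.float64(0.106)), (222, np.float64(-0.027), np.float64(-0.03), np.float64(0.108)), (240, np.float64(-0.027), np.float64(-0.029), np.float64(0.113)), (262, np.float64(-0.028), np.float64(-0.028), np.float64(0.118)), (270, np.float64(-0.027), np.float64(-0.028), np.float64(0.119)), (300, np.float64(-0.025), np.float64(-0.027), np.float64(0.121)), (380, np.float64(-0.014), np.float64(-0.024), np.float64(0.122))]
200 [(208, np.float64(0.047), np.float64(-0.025), np.float64(-0.042)), (212, np.float64(-0.029), np.float64(-0.024), np.float64(0.104)), (216, np.float64(-0.029), np.float64(-0.024), np.float64(0.105)), (222, np.float64(-0.029), np.float64(-0.024), np.float64(0.107)), (240, np.float64(-0.03), np.float64(-0.023), np.float64(0.113)), (262, np.float64(-0.029), np.float64(-0.023), np.float64(0.117)), (270, np.float64(-0.03), np.float64(-0.022), np.float64(0.12)), (300, np.float64(-0.027), np.float64(-0
[... 2353 characters left out ...]
loat64(-0.034), np.float64(-0.001), np.float64(0.122)), (380, np.float64(-0.024), np.float64(0.003), np.float64(0.123))]
480 [(208, np.float64(-0.04), np.float64(0.01), np.float64(0.104)), (212, np.float64(-0.04), np.float64(0.01), np.float64(0.105)), (216, np.float64(-0.04), np.float64(0.01), np.float64(0.106)), (222, np.float64(-0.04), np.float64(0.01), np.float64(0.108)), (240, np.float64(-0.04), np.float64(0.009), np.float64(0.113)), (262, np.float64(-0.039), np.float64(0.008), np.float64(0.117)), (270, np.float64(-0.039), np.float64(0.007), np.float64(0.12)), (300, np.float64(-0.037), np.float64(0.008), np.float64(0.122)), (380, np.float64(-0.026), np.float64(0.013), np.float64(0.122))]
```

Body underside is about 104 mm above the reported TCP and the tips about 19 mm above it, so the whole gripper sits roughly 34-40 mm higher than the reported TCP suggests. I'll go 8 mm lower and grip.

Emit:
drive_tool([
  [[0,0,-0.004],[0,0,0]],
  [[0,0,-0.008],[0,0,0]],
  [[0,0,-0.008],[0,0,0]],
])

```text
time: 7.8
position: [0.5749, -0.2123, 0.008]
eef_rot: [[-0.95, -0.312, -0.001], [-0.312, 0.95, 0.0], [0.0, 0.001, -1.0]]
wrist_force: [0.2, 0.2, 0.4]
grip_width: 0.601
```

Emit:
drive_tool([
  [[0,0,0],[0,0,0]],
  [[0,0,0],[0,0,0]],
  [[0,0,0],[0,0,0]],
  [[0,0,0],[0,0,0]],
  [[0,0,0],[0,0,0]],
  [[0,0,0],[0,0,0]],
], claw=1, force=25)

```text
time: 8.55
position: [0.5751, -0.2124, 0.0085]
eef_rot: [[-0.95, -0.312, 0.0], [-0.312, 0.95, 0.0], [-0.0, 0.0, -1.0]]
wrist_force: [-0.7, -0.1, 0.8]
grip_width: 0.311
```

Emit:
drive_tool([
  [[0,0,0.005],[0,0,0]],
  [[0,0,0.01],[0,0,0]],
  [[0,0,0.01],[0,0,0]],
])

```text
time: 8.93
position: [0.5753, -0.2125, 0.0189]
eef_rot: [[-0.95, -0.312, 0.001], [-0.312, 0.95, -0.0], [-0.001, -0.0, -1.0]]
wrist_force: [1.0, -0.5, -1.2]
grip_width: 0.309
```

Gripped at 29.5 mm with the weight on the wrist. I'll lift and carry it over the fork.

Emit:
drive_tool([
  [[0,0,0.03],[0,0,0]],
  [[0,0,0.07],[0,0,0]],
  [[-0.002,0.03,0.1],[0,0,-0.5]],
  [[-0.004,0.08,0.12],[0,0,-1.3]],
  [[-0.008,0.13,0.12],[0,0,-2.3]],
  [[-0.011,0.18,0.12],[0,0,-3.3]],
  [[-0.014,0.23,0.12],[0,0,-4]],
  [[-0.016,0.267,0.12],[0,0,-4.2]],
])

```text
time: 9.93
position: [0.5587, 0.0565, 0.1385]
eef_rot: [[-0.992, 0.123, 0.0], [0.123, 0.992, 0.0], [-0.0, 0.0, -1.0]]
wrist_force: [0.6, -0.9, -2.0]
grip_width: 0.307
```

Emit:
drive_tool([
  [[0,0,0],[0,0,0]],
  [[0,0,0],[0,0,0]],
  [[0,0,0],[0,0,0]],
])

```text
time: 10.3
position: [0.5592, 0.0536, 0.1383]
eef_rot: [[-0.992, 0.123, -0.0], [0.123, 0.992, -0.0], [0.0, -0.0, -1.0]]
wrist_force: [0.3, 0.1, -2.4]
grip_width: 0.311
```

```bash
python3 - <<'E'
from snap import *
a,d,p=snap('wrist','w5'); s=r.read_state(); print(s['time'],s['position'],s['eef_rot'][:2],s['grip_width'],s['wrist_force'])
E
```

```text
10.35 [0.559242   0.05357479 0.13836127] [[-9.92356059e-01  1.23407664e-01  1.03256901e-05]
 [ 1.23407665e-01  9.92356059e-01  3.63222118e-05]] 0.30854641613410144 [-0.8164917  -0.20653858 -1.39747004]
```

View pics/w5.png

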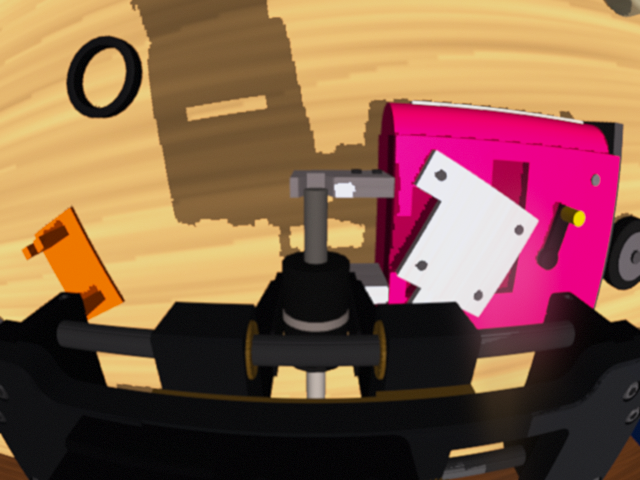

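The axle at column 316 lines up with the near arm's slot at about (316,180), and the arm tip is at column 292. A quick numerical check before lowering.

```bash
python3 - <<'E'
from geo import *
z=load('w5'); W=wcloud(z); H=hsv(z)
o=np.array([.5729,.1689]);y=np.radians(-97.0);u=np.array([np.cos(y),np.sin(y)]);n=np.array([-u[1],u[0]])
hull=lambda P:np.stack([(P[...,:2]-o)@u,(P[...,:2]-o)@n,P[...,2]],-1)*1000
L=hull(W)
m=(abs(L[...,2]-72)<4)&(L[...,0]>61)&(L[...,1]<-25)&(L[...,1]>-60); m[:, :280]=0; m[205:]=0
q=hull(np.c_[wplane(z,np.argwhere(m)[:,::-1],.072)]); print('arm',m.sum(),np.percentile(q[:,0],[1,99]),np.percentile(q[:,1],[2,98]))
row=[(c,*L[180,c].round(0),int(z['a'][180,c].mean())) for c in range(288,400,6)]; print(row)
for rr in(193,200,215,230,245):
    cs=[c for c in range(285,350) if L[rr,c,2]>160]; print('axle',rr,cs[0],cs[-1],L[rr,cs].mean(0).round(1))
E
```

```text
arm 1644 [ 60.79664643 133.5600873 ] [-48.38907986 -34.19659101]
[(288, np.float64(140.0), np.float64(-37.0), np.float64(2.0), 90), (294, np.float64(131.0), np.float64(-46.0), np.float64(73.0), 128), (300, np.float64(127.0), np.float64(-45.0), np.float64(70.0), 83), (306, np.float64(123.0), np.float64(-43.0), np.float64(55.0), 94), (312, np.float64(118.0), np.float64(-42.0), np.float64(44.0), 125), (318, np.float64(114.0), np.float64(-42.0), np.float64(44.0), 124), (324, np.float64(109.0), np.float64(-42.0), np.float64(46.0), 109), (330, np.float64(106.0), np.float64(-45.0), np.float64(71.0), 89), (336, np.float64(102.0), np.float64(-46.0), np.float64(73.0), 128), (342, np.float64(97.0), np.float64(-46.0), np.float64(74.0), 126), (348, np.float64(93.0), np.float64(-46.0), np.float64(72.0), 126), (354, np.float64(89.0), np.float64(-46.0), np.float64(73.0), 127), (360, np.float64(85.0), np.float64(-46.0), np.float64(73.0), 126), (366, np.float64(81.0), np.float64(-46.0), np.float64(73.0), 126), (372, np.float64(76.0), np.float64(-46.0), np.float64(73.0), 126), (378, np.float64(72.0), np.float64(-46.0), np.float64(73.0), 126), (384, np.float64(68.0), np.float64(-46.0), np.float64(74.0), 125), (390, np.float64(64.0), np.float64(-46.0), np.float64(73.0), 124), (396, np.float64(60.0), np.float64(-47.0), np.float64(76.0), 71)]
axle 193 304 327 [115.8 -53.8 179.9]
axle 200 304 327 [115.8 -51.  180. ]
axle 215 304 327 [115.8 -44.7 179.9]
axle 230 304 326 [116.  -40.  186.2]
axle 245 305 326 [115.8 -31.9 180.4]
```

The axle is at hull x = 115.8 mm against 115, parallel to hull y. I'll correct by 0.8 mm and lower.

Emit:
drive_tool([
  [[0,0.001,-0.025],[0,0,0]],
  [[0,0.001,-0.05],[0,0,0]],
  [[0,0.001,-0.07],[0,0,0]],
  [[0,0.001,-0.082],[0,0,0]],
  [[0,0.001,-0.094],[0,0,0]],
  [[0,0.001,-0.105],[0,0,0]],
  [[0,0.001,-0.114],[0,0,0]],
  [[0,0.001,-0.119],[0,0,0]],
])

```text
time: 11.35
position: [0.5591, 0.0556, 0.0189]
eef_rot: [[-0.993, 0.122, -0.0], [0.122, 0.993, 0.0], [0.0, 0.0, -1.0]]
wrist_force: [-0.4, -0.0, -1.4]
grip_width: 0.313
```

Emit:
drive_tool([
  [[0,0,-0.002],[0,0,0]],
  [[0,0,-0.004],[0,0,0]],
  [[0,0,-0.006],[0,0,0]],
  [[0,0,-0.007],[0,0,0]],
  [[0,0,-0.007],[0,0,0]],
])

```text
time: 11.98
position: [0.5592, 0.0556, 0.0125]
eef_rot: [[-0.993, 0.122, 0.0], [0.122, 0.993, 0.0], [-0.0, 0.0, -1.0]]
wrist_force: [-0.5, 0.1, -0.1]
grip_width: 0.307
```

The weight has left the wrist at exactly the expected height. I'll nudge 1 mm further to confirm the bottom, then release part-way.

Emit:
drive_tool([
  [[0,0,-0.001],[0,0,0]],
  [[0,0,-0.001],[0,0,0]],
])

```text
time: 12.22
position: [0.5592, 0.0556, 0.0123]
eef_rot: [[-0.993, 0.122, 0.001], [0.122, 0.993, 0.0], [-0.001, 0.0, -1.0]]
wrist_force: [-2.8, -0.4, 10.6]
grip_width: 0.31
```

Emit:
drive_tool([
  [[0,0,0],[0,0,0]],
  [[0,0,0],[0,0,0]],
  [[0,0,0],[0,0,0]],
  [[0,0,0],[0,0,0]],
], claw=0.5)

```text
time: 12.72
position: [0.5591, 0.0556, 0.0113]
eef_rot: [[-0.993, 0.122, -0.0], [0.122, 0.993, 0.0], [0.0, 0.0, -1.0]]
wrist_force: [-0.0, -0.2, -0.6]
grip_width: 0.498
```

Emit:
drive_tool([
  [[0,0,0.01],[0,0,0]],
  [[0,0,0.03],[0,0,0]],
  [[0,0,0.06],[0,0,0]],
  [[0,0,0.09],[0,0,0]],
  [[0,0,0.11],[0,0,0]],
  [[0,0,0.11],[0,0,0]],
  [[0,0,0.11],[0,0,0]],
])

```text
time: 13.6
position: [0.5588, 0.0556, 0.1209]
eef_rot: [[-0.993, 0.122, -0.001], [0.122, 0.993, 0.0], [0.001, 0.0, -1.0]]
wrist_force: [-0.7, -0.9, -0.4]
grip_width: 0.498
```

```bash
python3 - <<'E'
from snap import *
a,d,p=snap('wrist','w6'); s=r.read_state(); print(s['time'],s['position'],s['grip_width'],s['joint_positions'])
from geo import *
z=load('w6'); W=wcloud(z)
o=np.array([.5729,.1689]);y=np.radians(-97.0);u=np.array([np.cos(y),np.sin(y)]);n=np.array([-u[1],u[0]])
L=np.stack([(W[...,:2]-o)@u,(W[...,:2]-o)@n,W[...,2]],-1)*1000
for y0 in range(-60,64,10):
    m=(abs(L[...,0]-115)<2)&(abs(L[...,1]-y0)<3)&(L[...,2]>20)&(L[...,2]<90); print(y0,m.sum(),np.median(L[m][:,2]).round(1) if m.any() else '',end='; ')
E
```

```text
13.65 [0.55867482 0.05562221 0.12061373] 0.5026692352213681 [-1.84611589e-02  4.90615812e-01  1.79730994e+00  1.18076397e-04
  8.54943958e-01 -1.46690574e+00]
-60 0 ; -50 48 54.9; -40 50 55.1; -30 43 54.9; -20 52 64.7; -10 50 64.6; 0 41 65.0; 10 40 64.8; 20 41 64.4; 30 21 54.8; 40 36 54.6; 50 34 54.5; 60 0 ;
```

View pics/w6.png

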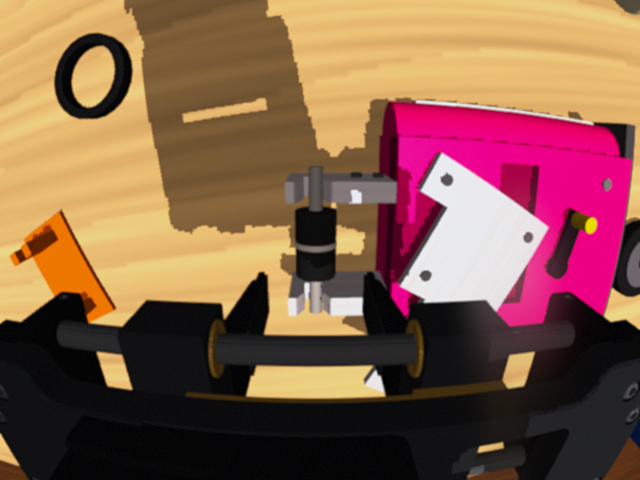

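The roller is home: axle top is 54.5-55.1 mm high along its whole length (54 expected) and the roller top is 65 mm. Now I'll plan the cover swing with shut fingers behind the lug.

```bash
cat > plan.py <<'E'
import numpy as np
o=np.array([.5729,.1689]);y=np.radians(-97.0);u=np.array([np.cos(y),np.sin(y)]);n=np.array([-u[1],u[0]])
def w(hx,hy): return o+hx/1000*u+hy/1000*n
def cov(th,x,y_): return w(x*np.cos(th)-y_*np.sin(th),x*np.sin(th)+y_*np.cos(th))
E
python3 - <<'E'
from plan import *
p0=np.array([.5588,.0556])
s=cov(1.07,85,28); print('start',s-p0,1.07*180/np.pi/6)
for th in np.r_[1.07,np.arange(1.0,-.05,-.1)]:
    print(round(th,2),(cov(th,85,17)-s).round(4),round((th-1.07)*57.3/6,2))
E
```

```text
start [0.09946929 0.086447  ] 10.217747346499683
1.07 [-0.0064 -0.0089] 0.0
1.0 [-0.0091 -0.0144] -0.67
0.9 [-0.0136 -0.0218] -1.62
0.8 [-0.0188 -0.0287] -2.58
0.7 [-0.0247 -0.0351] -3.53
0.6 [-0.0312 -0.0408] -4.49
0.5 [-0.0382 -0.0459] -5.44
0.4 [-0.0457 -0.0502] -6.4
0.3 [-0.0536 -0.0538] -7.35
0.2 [-0.0618 -0.0566] -8.31
0.1 [-0.0703 -0.0585] -9.26
0.0 [-0.0789 -0.0596] -10.22
```

Emit:
drive_tool([
  [[0.015,0.01,0.02],[0,0,1.4]],
  [[0.03,0.02,0.02],[0,0,2.8]],
  [[0.045,0.035,0.02],[0,0,4.2]],
  [[0.06,0.05,0.02],[0,0,5.6]],
  [[0.075,0.065,0.02],[0,0,7]],
  [[0.09,0.08,0.02],[0,0,8.4]],
  [[0.1,0.086,0.01],[0,0,9.6]],
  [[0.1,0.086,0],[0,0,10.2]],
], claw=1)

```text
time: 14.65
position: [0.6592, 0.1421, 0.1196]
eef_rot: [[-0.582, -0.813, -0.002], [-0.813, 0.582, -0.0], [0.001, 0.001, -1.0]]
wrist_force: [-0.3, 0.7, 0.2]
grip_width: 0.005
```

Emit:
drive_tool([
  [[0,0,-0.02],[0,0,0]],
  [[0,0,-0.04],[0,0,0]],
  [[0,0,-0.052],[0,0,0]],
  [[0,0,-0.052],[0,0,0]],
])

```text
time: 15.15
position: [0.6586, 0.1415, 0.0681]
eef_rot: [[-0.585, -0.811, -0.002], [-0.811, 0.585, -0.0], [0.001, 0.002, -1.0]]
wrist_force: [-0.3, 0.1, 0.8]
grip_width: 0.006
```

```bash
python3 - <<'E'
from snap import *
a,d,p=snap('wrist','w7'); s=r.read_state(); print(s['time'],s['position'],s['eef_rot'][0],s['grip_width'],s['wrist_force'],s['joint_positions'])
E
```

```text
15.2 [0.65907575 0.14161468 0.06909148] [-5.85142827e-01 -8.10929890e-01 -7.64834953e-04] 0.004892410078185392 [-0.0232546  -0.9332125  -0.37665106] [ 1.13724717e-01  6.92821414e-01  1.54475085e+00  3.56061799e-05
  9.04786996e-01 -2.40283354e+00]
```

View pics/w7.png

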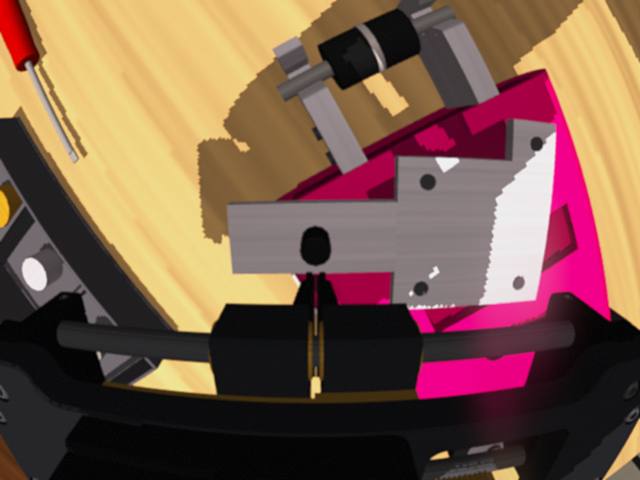

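The fingers stand directly behind the lug at (316,245). Pushing clockwise.

Emit:
drive_tool([
  [[-0.006,-0.009,0],[0,0,0]],
  [[-0.009,-0.014,0],[0,0,-0.7]],
  [[-0.014,-0.022,0],[0,0,-1.6]],
  [[-0.019,-0.029,0],[0,0,-2.6]],
  [[-0.025,-0.035,0],[0,0,-3.5]],
  [[-0.031,-0.041,0],[0,0,-4.5]],
  [[-0.038,-0.046,0],[0,0,-5.4]],
  [[-0.046,-0.05,0],[0,0,-6.4]],
])

```text
time: 16.2
position: [0.6132, 0.0908, 0.0703]
eef_rot: [[-0.963, -0.269, 0.002], [-0.269, 0.963, -0.0], [-0.002, -0.001, -1.0]]
wrist_force: [1.7, -1.5, -0.5]
grip_width: 0.002
```

Emit:
drive_tool([
  [[-0.004,-0.002,0],[0,0,-0.5]],
  [[-0.008,-0.004,0],[0,0,-1]],
  [[-0.012,-0.005,0],[0,0,-1.4]],
  [[-0.016,-0.006,0],[0,0,-1.9]],
])

```text
time: 16.7
position: [0.5972, 0.0849, 0.0704]
eef_rot: [[-0.997, -0.075, 0.002], [-0.075, 0.997, -0.0], [-0.002, -0.0, -1.0]]
wrist_force: [0.8, -0.8, -0.8]
grip_width: 0.005
```

```bash
cat > chk.py <<'E'
import sys
from snap import *; from geo import *; from plan import *
def chk(tag):
    snap('wrist',tag); s=r.read_state(); print(s['time'],s['position'],s['wrist_force'])
    z=load(tag); W=wcloud(z); H=hsv(z); L=np.stack([(W[...,:2]-o)@u,(W[...,:2]-o)@n],-1)*1000
    m=(H[...,1]<90)&(H[...,2]>90)&(abs(W[...,2]-.079)<.009)&(np.hypot(L[...,0],L[...,1])<140)&~((L[...,0]>62)&(W[...,2]<.0755)&(abs(L[...,1])>30))
    for lo in(0,1): pass
    P=L[m]; far=P[np.hypot(*P.T)>95]; near=P[np.hypot(*P.T)<45]
    print('nose ang',np.arctan2(*far.mean(0)[::-1]) if len(far) else None,len(far),'z near',np.median(W[m][np.hypot(*P.T)<45][:,2]),'z far',np.median(W[m][np.hypot(*P.T)>95][:,2]) if len(far) else '')
    return z,W,L,m
if __name__=='__main__': chk(sys.argv[1])
E
python3 chk.py w8
```

```text
16.75 [0.59672963 0.08489782 0.07031326] [ 0.98269059 -0.31890361 -0.46257815]
nose ang 0.17625617114817566 4716 z near 0.08418150416223377 z far 0.0841481920351593
```

Emit:
drive_tool([
  [[-0.003,-0.001,0],[0,0,-0.4]],
  [[-0.006,-0.001,0],[0,0,-0.7]],
  [[-0.009,-0.002,0],[0,0,-1]],
  [[-0.011,-0.002,0],[0,0,-1.3]],
  [[-0.013,-0.0025,0],[0,0,-1.6]],
  [[-0.014,-0.0025,0],[0,0,-1.7]],
  [[-0.014,-0.0025,0],[0,0,-1.7]],
])

```text
time: 17.62
position: [0.583, 0.0831, 0.0694]
eef_rot: [[-0.995, 0.101, -0.0], [0.101, 0.995, 0.0], [0.0, 0.0, -1.0]]
wrist_force: [0.3, -0.0, -0.1]
grip_width: 0.002
```

```bash
python3 chk.py w9
```

```text
17.675 [0.58306555 0.08314183 0.06937852] [-0.35556087  0.93531748  0.05931959]
nose ang -0.0019441165773487615 4390 z near 0.07617169750803714 z far 0.07617683533351782
```

The cover has dropped flush (top 76 mm, nose angle 0.00). Now the latch: the knob measures 1.78 rad open, 40 mm from the pivot. Planning the push.

```bash
python3 - <<'E'
from plan import *
p0=np.array([.583,.0831])
def f(ph,x,y_): return w(-75+x*np.cos(ph)-y_*np.sin(ph),12+x*np.sin(ph)+y_*np.cos(ph))
s=f(-1.785,40,-27); print('start',s-p0, 'turn to',(-1.785*57.3 + 2.2)/6, 'q1',np.arctan2(s[1],s[0]))
for ph in np.r_[-1.785,np.arange(-1.65,.11,.15)]:
    print(round(ph,2),(f(ph,40,-16)-s).round(4),round((ph+1.785)*57.3/6,1))
E
```

```text
start [-0.01789565  0.19746812] turn to -16.680083333333332 q1 0.4608349120125814
-1.78 [-0.0036 -0.0104] 0.0
-1.65 [-0.0071 -0.015 ] 1.3
-1.5 [-0.0103 -0.0207] 2.7
-1.35 [-0.0125 -0.0267] 4.2
-1.2 [-0.0139 -0.033 ] 5.6
-1.05 [-0.0142 -0.0395] 7.0
-0.9 [-0.0136 -0.0459] 8.5
-0.75 [-0.0121 -0.0522] 9.9
-0.6 [-0.0096 -0.0581] 11.3
-0.45 [-0.0063 -0.0637] 12.7
-0.3 [-0.0021 -0.0686] 14.2
-0.15 [ 0.0027 -0.0729] 15.6
-0.0 [ 0.0081 -0.0764] 17.0
```

Emit:
drive_tool([
  [[0.004,0,0.02],[0,0,0]],
  [[0.004,0,0.05],[0,0,0]],
  [[0.004,0,0.07],[0,0,-1]],
  [[0.0,0.02,0.08],[0,0,-2.5]],
  [[-0.01,0.05,0.08],[0,0,-4]],
  [[-0.015,0.08,0.08],[0,0,-5.6]],
  [[-0.02,0.12,0.08],[0,0,-7.2]],
  [[-0.02,0.15,0.08],[0,0,-8.8]],
])

```text
time: 18.68
position: [0.5627, 0.2346, 0.1494]
eef_rot: [[-0.517, 0.856, -0.0], [0.856, 0.517, 0.0], [0.0, -0.0, -1.0]]
wrist_force: [-0.2, -0.1, 0.5]
grip_width: 0.003
```

Emit:
drive_tool([
  [[0.001,0.012,0],[0,0,-1.6]],
  [[0.001,0.024,0],[0,0,-3.2]],
  [[0.002,0.036,0],[0,0,-4.8]],
  [[0.002,0.047,0],[0,0,-6.4]],
  [[0.002,0.047,-0.02],[0,0,-7.9]],
  [[0.002,0.047,-0.05],[0,0,-7.9]],
  [[0.002,0.047,-0.08],[0,0,-7.9]],
  [[0.002,0.047,-0.08],[0,0,-7.9]],
])

```text
time: 19.68
position: [0.5641, 0.2797, 0.0676]
eef_rot: [[0.276, 0.961, -0.004], [0.961, -0.276, -0.001], [-0.002, -0.003, -1.0]]
wrist_force: [-0.0, -0.2, 0.3]
grip_width: 0.005
```

```bash
python3 - <<'E'
from snap import *
a,d,p=snap('wrist','w10'); s=r.read_state(); print(s['time'],s['position'],s['eef_rot'][0],s['wrist_force'])
E
```

```text
19.725 [0.56492521 0.280064   0.0691326 ] [ 0.27573848  0.96123182 -0.00129454] [0.31037099 0.12914994 0.54837454]
```

View pics/w10.png

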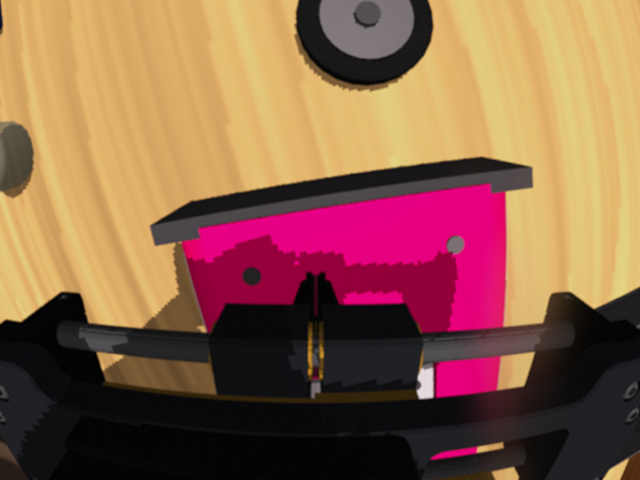

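As planned, the fingers are on the far side of the knob, which the gripper hides. Pushing the latch anticlockwise.

Emit:
drive_tool([
  [[-0.004,-0.01,0],[0,0,0]],
  [[-0.007,-0.015,0],[0,0,1.3]],
  [[-0.01,-0.021,0],[0,0,2.7]],
  [[-0.0125,-0.027,0],[0,0,4.2]],
  [[-0.014,-0.033,0],[0,0,5.6]],
  [[-0.014,-0.0395,0],[0,0,7]],
  [[-0.0135,-0.046,0],[0,0,8.5]],
  [[-0.012,-0.052,0],[0,0,9.9]],
])

```text
time: 20.72
position: [0.5531, 0.2275, 0.0708]
eef_rot: [[-0.69, 0.723, 0.001], [0.723, 0.69, 0.001], [-0.001, 0.001, -1.0]]
wrist_force: [-1.5, 0.8, -0.2]
grip_width: 0.008
```

Emit:
drive_tool([
  [[0.0025,-0.006,0],[0,0,1.4]],
  [[0.006,-0.0115,0],[0,0,2.8]],
  [[0.01,-0.0165,0],[0,0,4.3]],
  [[0.0125,-0.019,0],[0,0,5]],
  [[0.015,-0.021,0],[0,0,5.7]],
  [[0.017,-0.0225,0],[0,0,6.2]],
])

```text
time: 21.48
position: [0.5703, 0.2051, 0.0708]
eef_rot: [[-0.987, 0.162, 0.002], [0.162, 0.987, 0.001], [-0.001, 0.001, -1.0]]
wrist_force: [-1.2, 1.1, 0.7]
grip_width: 0.006
```

```bash
python3 - <<'E'
from snap import *
a,d,p=snap('top','t2'); s=r.read_state(); print(s['time'],s['position'],s['wrist_force'])
from geo import *
z=load('t2'); W=cloud(z); H=hsv(z); h,s,v=[H[...,i] for i in range(3)]
y=(h>20)&(h<35)&(s>120)&(v>90)&(W[...,2]>.08)&(W[...,2]<.11); y[:, :165]=0;y[:,310:]=0; y[:170]=0;y[290:]=0
from plan import *
print(y.sum(), (W[y][:,:2]-o)@np.stack([u,n],1)*1000)
E
```

```text
21.525 [0.57051612 0.20499    0.07084327] [-0.8042295   0.71214547 -0.77967913]Traceback (most recent call last):
  File "<stdin>", line 7, in <module>
IndexError: only integers, slices (`:`), ellipsis (`...`), numpy.newaxis (`None`) and integer or boolean arrays are valid indices
```

Emit:
drive_tool([
  [[0.001,-0.0005,0],[0,0,0.3]],
  [[0.002,-0.001,0],[0,0,0.5]],
  [[0.003,-0.0015,0],[0,0,0.7]],
  [[0.003,-0.0015,0],[0,0,0.8]],
])

```text
time: 22.02
position: [0.5722, 0.2039, 0.0694]
eef_rot: [[-0.997, 0.08, -0.002], [0.08, 0.997, -0.0], [0.002, -0.001, -1.0]]
wrist_force: [-6.0, -2.1, 4.3]
grip_width: 0.006
```

Emit:
drive_tool([
  [[0.0005,0,0],[0,0,0]],
  [[0.001,0,0],[0,0,0]],
  [[0.001,0,0],[0,0,0]],
])

```text
time: 22.4
position: [0.5724, 0.2039, 0.0693]
eef_rot: [[-0.997, 0.08, -0.004], [0.08, 0.997, -0.001], [0.004, -0.001, -1.0]]
wrist_force: [-9.0, -1.4, 5.8]
grip_width: 0.004
```

The stop is reached, with 9 N resisting. I'll back off, rise, and look.

Emit:
drive_tool([
  [[-0.006,0.001,0],[0,0,0]],
  [[-0.012,0.001,0],[0,0,0]],
  [[-0.015,0.001,0.03],[0,0,0]],
  [[-0.02,0.001,0.08],[0,0,0]],
  [[-0.03,0.001,0.12],[0,0,0]],
  [[-0.045,0.0,0.16],[0,0,0]],
  [[-0.06,0,0.2],[0,0,0]],
  [[-0.06,0,0.2],[0,0,0]],
])

```text
time: 23.4
position: [0.5143, 0.2045, 0.2725]
eef_rot: [[-0.997, 0.08, 0.006], [0.08, 0.997, 0.002], [-0.006, 0.002, -1.0]]
wrist_force: [0.5, -0.2, -1.1]
grip_width: 0.006
```

```bash
python3 - <<'E'
import chk; from geo import *; from plan import *
z,W,L,m=chk.chk('w11'); H=hsv(z); h,s,v=[H[...,i] for i in range(3)]
k=(h>20)&(h<35)&(s>130)&(v>100)&(W[...,2]>.085)&(W[...,2]<.11)
c=wplane(z,np.argwhere(k).mean(0)[::-1],.0995)[0,:2]-o; c=np.array([c@u,c@n])*1000; print('knob hull',c,'angle',-np.arctan2(c[1]-12,c[0]+75))
for y0 in(-50,-40,40,50):
    q=(abs(L[...,0]-115)<2.5)&(abs(L[...,1]-y0)<4)&(W[...,2]>.02)&(W[...,2]<.09); print(y0,q.sum(),np.median(W[q][:,2]) if q.any() else '')
E
```

```text
23.45 [0.51413829 0.20428015 0.27049048] [-0.32693047 -0.77772359 -0.59271433]
nose ang -0.03140927764818107 881 z near 0.07607120736728129 z far 0.07613692316292159
knob hull [nan nan] angle nan
-50 34 0.054237706333169024
-40 24 0.054530593237243935
40 23 0.054615224683784803
50 21 0.05466306490061442<stdin>:4: RuntimeWarning: Mean of empty slice.
  ret = um.true_divide(
```

View pics/w11.png

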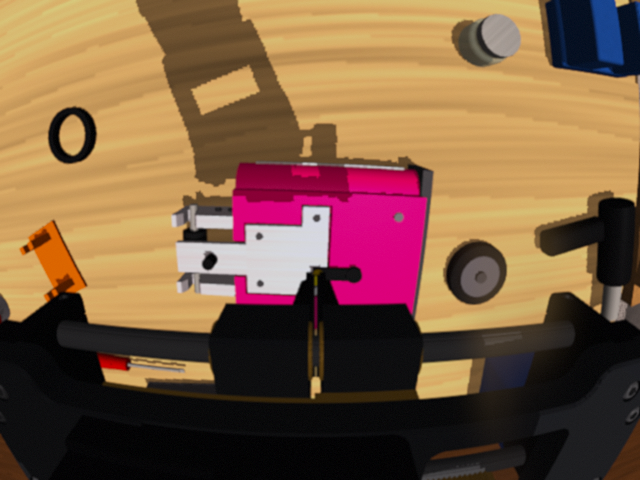

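The cover lies flush with its nose over the roller. The latch arm runs along hull x from (355,274) to (318,272), and its knob is hidden behind a fingertip. I'll move aside and measure the knob numerically.

Emit:
drive_tool([
  [[0.0,0.03,0.01],[0,0,0]],
  [[0.0,0.07,0.02],[0,0,0]],
  [[0.0,0.11,0.02],[0,0,0]],
  [[0.0,0.13,0.02],[0,0,0]],
  [[0.0,0.13,0.02],[0,0,0]],
  [[0.0,0.13,0.02],[0,0,0]],
])

```text
time: 24.2
position: [0.5142, 0.3332, 0.2889]
eef_rot: [[-0.997, 0.081, -0.001], [0.081, 0.997, -0.001], [0.001, -0.001, -1.0]]
wrist_force: [-0.4, -0.8, 0.8]
grip_width: 0.004
```

```bash
python3 - <<'E'
import chk; from geo import *; from plan import *
def knob(c,t):
    c=c[0,:2]-o; c=np.array([c@u,c@n])*1000; print(t,'knob hull',c.round(1),'angle',(-np.arctan2(c[1]-12,c[0]+75)).round(3))
z,W,L,m=chk.chk('w12')
def mask(z,W):
    h,s,v=[hsv(z)[...,i] for i in range(3)]; q=(W[...,:2]-o); hx,hy=q@u,q@n
    return (h>18)&(h<38)&(s>110)&(v>70)&(W[...,2]>.083)&(W[...,2]<.11)&(hx<.06)&(hx>-.15)&(abs(hy)<.09)
k=mask(z,W); print(k.sum()); 
if k.any(): knob(wplane(z,np.argwhere(k).mean(0)[::-1],.0995),'wrist')
for nm in('top','scene'):
    chk.snap(nm,nm+'9'); z=load(nm+'9'); W=cloud(z); k=mask(z,W); print(nm,k.sum())
    if k.any(): knob(onplane(z,np.argwhere(k).mean(0)[::-1],.0995),nm)
E
```

```text
24.25 [0.51426856 0.33304212 0.28915066] [ 0.16339899 -0.10847473  0.18277202]
nose ang -0.05582123659757137 559 z near 0.07607923669147314 z far 0.07618156718362842
111
wrist knob hull [-35.8   9.2] angle 0.071
top 22
top knob hull [-32.9   9.6] angle 0.057
scene 28
scene knob hull [-31.7  20.6] angle -0.196
```

```bash
python3 - <<'E'
from geo import *; from plan import *
z=load('w12'); W=wcloud(z); h,s,v=[hsv(z)[...,i] for i in range(3)]; q=W[...,:2]-o; X,Y=q@u*1000,q@n*1000; Z=W[...,2]*1000
b=(v<60)&(X>-95)&(X<-25)&(abs(Y-12)<25)&(Z>76)&(Z<90)
n_,l,st,c=cv2.connectedComponentsWithStats(b.astype(np.uint8)); i=1+np.argmax(st[1:,4]); b=l==i
P=np.argwhere(b)[:,::-1]; w_=wplane(z,P,.0815)[:,:2]-o; L=np.stack([w_@u,w_@n],1)*1000
print(b.sum(),L.min(0),L.max(0),cv2.minAreaRect(L.astype(np.float32)))
for x0 in range(-85,-25,5):
    t=L[abs(L[:,0]-x0)<2.5]; print(x0,len(t),t[:,1].min().round(1) if len(t) else '',t[:,1].max().round(1) if len(t) else '')
# cover edges in same view for hull-y reference
cv=(s<60)&(v>120)&(abs(Z-76)<4)&(X>-10)&(X<40)&(abs(Y)<60); w_=wplane(z,np.argwhere(cv)[:,::-1],.075)[:,:2]-o; yy=w_@n*1000; print('cover y extent',np.percentile(yy,[.5,99.5]))
E
```

```text
426 [-82.04275526   1.5808884 ] [-29.62495501  19.57969862] ((-56.079933166503906, 11.583024024963379), (52.434783935546875, 17.75055503845215), 3.1862618923187256)
-85 0  
-80 38 2.7 17.9
-75 62 1.6 19.5
-70 54 3.1 19.6
-65 43 4.6 16.3
-60 40 4.9 16.6
-55 43 4.0 16.9
-50 44 4.2 17.2
-45 43 3.2 17.4
-40 35 4.7 16.5
-35 13 3.8 7.6
-30 11 4.1 8.0
cover y extent [-40.21304508  40.25358089]
```

The latch arm's centreline is straight along hull x (y ≈ 10.5 mm from pivot to tip), so its angle is about 0 and it was at its stop under 9 N. Everything checks out, so I'm handing in.

```bash
python3 -c "
from cell import r
print(r.finish_job())"
```

```text
the job is handed in; nothing more can be done
None
```

The job is done and handed in at about 24 s of the 64 s allowed. The roller is in the fork, the cover is flush, and the latch is turned over it.

- **Roller:** I lowered it into the slots until it rested on the bottom; the nudge to confirm that pressed with about 11 N. The axle's top measured 54–55 mm at both ends, where 54 mm is fully home.
- **Cover:** I pushed it round by its lug without lifting it. It dropped 8 mm, its top measured 76 mm (nominal 75), and its angle was 0.00 rad just after it dropped, with its nose over the roller.
- **Latch:** I turned it until it met its stop, with about 9 N resisting against the roughly 1 N it takes to turn. The arm's centreline lies along the hull's x, so the angle is about 0.
- **Bystanders:** I moved none of them on purpose. I did not measure their positions again at the end.

Some checks failed or disagreed:
- **First grasp:** It closed on air just above the roller. The wrist camera showed the fingertips about 20 mm above the reported TCP instead of 14 mm below it. I went about 34 mm lower and the second grasp held.
- **Latch angle:** The knob alone gave +0.06 to +0.07 rad from the wrist and top cameras, and −0.20 rad from the scene camera. I put this down to the knob's side showing in the scene view and an offset of about 1.4 mm in the others, and trusted the arm's outline and the stop force.
- **Cover angle, later views:** The same check read −0.03 and −0.06 rad after the latch was turned, from far fewer visible pixels. I did not resolve that difference, but the cover's edges measured ±40 mm from the hull's centreline in the last view.

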